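Refill the bench feeder with valve balls

TASK

Refill the blue bench feeder: slide its cover fully open, pour all seven steel balls from the tall white cup into the feeder's well, stand the emptied cup upright on the black rubber mat, and only then slide the cover fully shut again. Leave the other things on the bench where they are.

Things in the scene. Friction and masses are not known exactly. Their poses are not given: they have to be found in the camera images.
- feeder: bench parts feeder, a fixed blue box 170 (x) by 300 (y) by 100 mm tall; origin at the centre of its underside. Its +y half holds an open-topped well, its -y half is a closed deck. Two low steel rails (6 mm wide, tops 110 mm above the table) run along y on its two long edges and guide the cover
- well (a point): centre of the well's floor, axes as the feeder's. The well is 146 (x) by 136 mm (y) inside, with upright walls; its floor is 12 mm above the table and its rim 100 mm above the table (88 mm above this point)
- cover (a joint): sliding cover of the well, an aluminium plate 152 by 148 mm, its top 106.5 mm above the table: 0 = well fully shut, grows to 0.135 m (end stop) as the cover slides along the feeder's -y onto the deck; slides with about 2 N of friction and stays where left. It may start a little ajar
- tab (a point): centre of the top of the cover's upright tab, 138.5 mm above the table; the tab is a plate standing on the middle of the cover, 60 mm long (feeder x), 12 mm thick (feeder y) and 32 mm tall, to push from either side with the fingertips. Axes as the feeder's
- tall_cup: tall white plastic cup, loose, 105 mm tall, outer diameter 62 mm at the foot growing evenly to 68 mm at the rim, wall 3 mm, floor 5 mm thick, 0.14 kg give or take; holds seven balls at the start, which fill it to about half its height; origin at the centre of its underside, z towards its mouth
- mat: fixed square black rubber mat, 120 by 120 mm, 4 mm thick; origin at the centre of its underside, z up
- ball0: polished steel ball-valve ball (dark bore ends, but a full sphere in contact), slippery, rolls freely, 22 mm diameter, about 30 g, starting in the tall cup; origin at its centre
- ball1: ball like ball0
- ball2: ball like ball0
- ball3: ball like ball0
- ball4: ball like ball0
- ball5: ball like ball0
- ball6: ball like ball0
- short_cup: empty short white plastic cup, a bystander: about as wide as the tall cup but only 60 mm tall; origin at the centre of its underside
- valve_a: steel valve insert, spool-shaped, 42 mm diameter, 72 mm tall, standing; bystander; origin at the centre of its underside
- valve_b: same kind of steel valve insert as valve_a; bystander
- oil_bottle: white plastic bottle with black cap, 56 mm diameter, 150 mm tall, standing; bystander; origin at the centre of its underside
- screwdriver: screwdriver lying flat; bystander; origin near its middle, underside; blade to its +x
- flange: steel disc, 56 mm diameter, 14 mm thick, lying flat; bystander; origin at the centre of its underside

How it is judged:
By the outcome, as a careful person would: the job done as asked, in the order asked, and still so for the second after the job is handed in, with the robot touching nothing.
It also fails if it takes over 72 s, if anything falls off the work surface, if the arm or the gripper's body presses on something with over 40 N, if the wrist force passes 120 N, or if a joint passes its speed limit or range.

ROBOT

A 6-joint arm with a two-finger parallel gripper is mounted at the origin on the work surface. World frame = base frame: x ahead of the robot, y to its left, z up, the work surface at z = 0. Lengths are in mm, angles in rad, forces in N, time in s.
With the tool pointing down it reaches from about 350 to 875 mm from the base axis. Payload 4.2 kg.
Tool frame: the origin (TCP) lies on the mounting face of the last link; the fingertips stand 173 mm ahead of it and the grasp point (between the pads) lies 155 mm ahead of it; z points along the fingers, y is the line along which they close (so a half turn about z gives the same grasp; the last joint's range is limited). The gripper opens to 85 mm and grips with 20 to 120 N. Pads are 22 mm wide; open, the fingers measure 114 mm over their backs; the gripper's body (76 mm by 85 mm) begins 54 mm behind the grasp point. The pads swing forward as they close: fully open they stand 13 mm farther back than shut.
Start: joints at [-0.931, 0.385, 0.008, 0, -1.194, -0.259], TCP at [232.303, -580.203, 404.712] pointing down, gripper open.
Joint ranges: [-3.14, 3.14], [-1.21, 2.06], [-1.07, 1.41], [-3.16, 2.05], [-2.99, -0.16], [-3.1, 3.1]. Speed limits (rad/s): [2.79, 2.79, 3.14, 3.14, 3.14, 3.14].

INTERFACE

Orientations are given as a unit quaternion [x, y, z, w].
In Python, from bench import arm gives the robot as it stands. The module is installed in compiled form; this text tells all that it offers.
- The arm moves only by the tool move_arm, never from a script. Its arguments are lists of equal length, an entry for each row: "fingers": the finger opening in mm, from 0 to 85.4; "travel": the shift along the tool's x, y, z in mm, a list of three; "dr": the turn, a rotation vector about the tool's x, y, z in rad, a list of three. A call has 1 to 10 rows; each row is the pose to reach, as a shift and turn from the pose commanded when the call began, along the tool's axes at that moment; what a row does not reach only later rows make up. A row lasts 1/10 s, in which the tool goes at most 50 mm and 8.59 degrees, less where a joint would pass 70% of its speed; a pose out of reach is approached as far as the arm can. A call with a gripper value outside its range is refused whole. The fingers move at their own pace and stop on an object; the grip force is fixed at half the most. Time passes only in rows, so rows that repeat a pose let the fingers close. It gives the time, the measured TCP pose, the force, the opening and the grip force at its end, in the units of the state.
- arm.read_state(): the state, without advancing time (a new reading comes with each control period).
- arm.get_image(name): name is "side" or "top"; returns the picture (400x640x3 uint8, red, green, blue); there is no depth.
- arm.camera_model(name): a dict with "intrinsics" (3x3 intrinsics, pixels), "k1" (the pictures are not rectified: a ray, as slopes to the right and down, at radius r is drawn at 1 + k1 r^2 times it, then the intrinsics apply), "pose" (4x4, takes a point from camera to world coordinates). Camera axes: x right, y up, looking along -z (the intrinsics and any distortion apply to the point x, -y, -z); pixel columns grow to the right and rows downward; lengths in mm; the calibration is good to about 2 mm. A picture is of the moment at which its call begins. camera_model takes no time and is no camera call.
- arm.job_done(): hands the job in; it is judged then, once.
The state is a dict: "clock": time; "joints": joint angles; "joint_vel": joint speeds; "joint_efforts": joint torques, N m; "position": TCP position; "ee_rot": TCP orientation; "contact_force": force on the tool from outside, world axes, zero at the start; "wrist_torque": the same for the moment, N m; "gripper_width": finger opening in mm; "grasp_force": force on a finger pad.
Only numpy, scipy, OpenCV 4.12 (cv2) and the standard library are available. Lean on these libraries where they do the work, as an engineer would, in place of code of your own. Each camera call takes 0.05 s, during which the arm holds its last target. There are 200 camera calls.

## Working session

There is one attempt and no reset: what is moved stays moved. The work goes in short steps, Python scripts to look and compute and a tool call to move; the robot and the scene stay as the last step left them, time stands still between calls to the robot, and variables do not carry over. Pictures are saved under pics/ and viewed, at most 13 in all, crops included, and the job is handed in when it is done.

Besides the shell and the picture viewer there is one more tool, called after "Emit:" as name(argument=value, ...) on one line, values as JSON. move_arm: Moves the arm, as the interface text tells. Its arguments: {"type":"object","properties":{"fingers":{"type":"array","items":{"type":"number"}},"travel":{"type":"array","items":{"type":"array","items":{"type":"number"}}},"dr":{"type":"array","items":{"type":"array","items":{"type":"number"}}}},"required":["fingers","travel","dr"]}

```bash
mkdir -p pics; python3 - <<'E'
from bench import arm
import cv2,numpy as np
for n in("top","side"):
    im=arm.get_image(n); cv2.imwrite(f"pics/{n}0.png",im[:,:,::-1])
    m=arm.camera_model(n); print(n,np.round(m["intrinsics"],1).tolist(),m["k1"],np.round(m["pose"],3).tolist())
s=arm.read_state(); print(s)
E
```

```text
top [[396.1, 0.0, 315.4], [0.0, 396.1, 198.1], [0.0, 0.0, 1.0]] 0.00795495662331957 [[0.029, 0.992, -0.119, 490.57], [-0.999, 0.028, -0.015, 82.16], [-0.012, 0.12, 0.993, 980.994], [0.0, 0.0, 0.0, 1.0]]
side [[365.5, 0.0, 321.7], [0.0, 365.5, 195.9], [0.0, 0.0, 1.0]] -0.02654901729899298 [[-0.886, 0.353, -0.3, 316.973], [-0.463, -0.677, 0.572, 603.707], [-0.002, 0.646, 0.764, 759.889], [0.0, 0.0, 0.0, 1.0]]
{'clock': 0.1, 'joints': array([-9.31401547e-01,  3.85467924e-01,  6.75274198e-03, -3.95725066e-04,
       -1.19402034e+00, -2.58633586e-01]), 'joint_vel': array([-0.00042379, -0.00337723,  0.00285791,  0.00057449,  0.00188201,
        0.00159629]), 'joint_efforts': array([ 3.01748842e-04, -3.93317127e+01,  1.88929510e+01,  4.19799015e+00,
       -2.57104533e-03,  1.00559356e-05]), 'position': array([ 232.24389826, -580.04737169,  403.73974402]), 'ee_rot': array([-1.89160878e-01,  9.81945614e-01,  9.53317190e-04, -2.55197048e-04]), 'contact_force': array([-0.07395869, -0.17862371,  0.06388039]), 'wrist_torque': array([-0.00943577, -0.03398017,  0.02660003]), 'grasp_force': 0.0, 'gripper_width': 85.34201896831645}
```

View pics/top0.png

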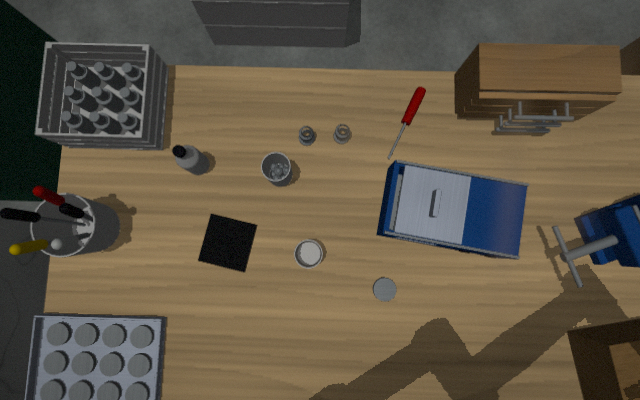

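View pics/side0.png

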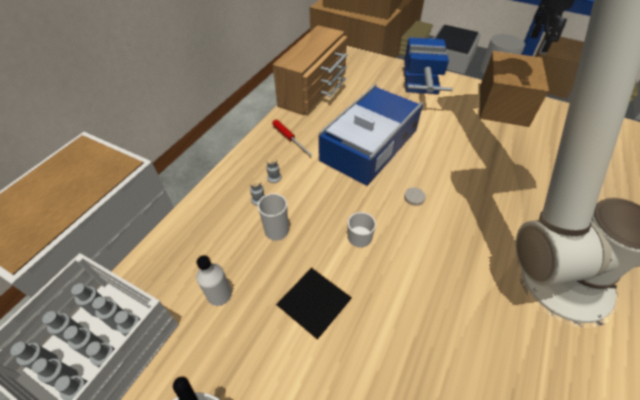

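The top view shows the tall cup with its mouth near (277,168), the mat at (228,243), and the short cup at (309,254). The feeder is around (453,210), cover slightly ajar, with its tab at (435,203). Next I'll enlarge it for exact pixels.

```bash
cat > h.py <<'E'
import numpy as np,cv2
from bench import arm
from scipy.spatial.transform import Rotation as R
M={n:arm.camera_model(n) for n in("top","side")}
def proj(P,n="top"):
    m=M[n];T=np.linalg.inv(np.array(m["pose"]));p=np.atleast_2d(P)@T[:3,:3].T+T[:3,3]
    s=np.c_[p[:,0]/-p[:,2],-p[:,1]/-p[:,2]];r2=(s**2).sum(1,keepdims=True);s=s*(1+m["k1"]*r2)
    K=np.array(m["intrinsics"]);return s@K[:2,:2].T+K[:2,2]
def back(px,z,n="top"):
    m=M[n];K=np.array(m["intrinsics"]);d=(np.atleast_2d(px)-K[:2,2])/K[0,0];s=d.copy()
    for _ in range(9): s=d/(1+m["k1"]*(s**2).sum(1,keepdims=True))
    T=np.array(m["pose"]);v=np.c_[s[:,0],-s[:,1],-np.ones(len(s))]@T[:3,:3].T
    return (T[:3,3]+v*((z-T[2,3])/v[:,2:]))
def tool(target_grasp):pass
E
python3 - <<'E'
from h import *
im=cv2.imread("pics/top0.png")
a=cv2.resize(im[120:280,370:535],None,fx=3.5,fy=3.5,interpolation=cv2.INTER_CUBIC)
cv2.imwrite("pics/c1.png",a)
b=cv2.resize(im[115:285,165:335],None,fx=3.5,fy=3.5,interpolation=cv2.INTER_CUBIC)
cv2.imwrite("pics/c2.png",b)
for n,px,z in [("cup",(277,168),105),("mat",(228,243),4),("tab",(435,203),138),("short",(309,254),60),("va",(307,135),72),("vb",(342,132),72),("bot",(181,152),150),("fl",(384,289),14)]: print(n,back([px],z).round(0))
g=cv2.cvtColor(im,cv2.COLOR_BGR2GRAY);hsv=cv2.cvtColor(im,cv2.COLOR_BGR2HSV)
m=(g<30).astype(np.uint8);m[:205]=0;m[280:]=0;m[:,:190]=0;m[:,265:]=0
c=max(cv2.findContours(m,0,1)[0],key=cv2.contourArea);r=cv2.minAreaRect(c);print("mat",r,back([r[0]],4),back(cv2.boxPoints(r),4).round(1).tolist())
E
```

```text
cup [[662. 184. 105.]]
mat [[491. 309.   4.]]
tab [[ 589. -160.  138.]]
short [[471. 107.  60.]]
va [[749. 120.  72.]]
vb [[758.  38.  72.]]
bot [[682. 387. 150.]]
fl [[393. -73.  14.]]
mat ((227.17649841308594, 242.2941436767578), (47.536983489990234, 48.02205276489258), 14.03624439239502) [[492.67432762 310.77966592   4.        ]] [[448.1, 379.1, 4.0], [562.9, 357.6, 4.0], [537.7, 241.8, 4.0], [423.7, 264.8, 4.0]]
```

View pics/c1.png

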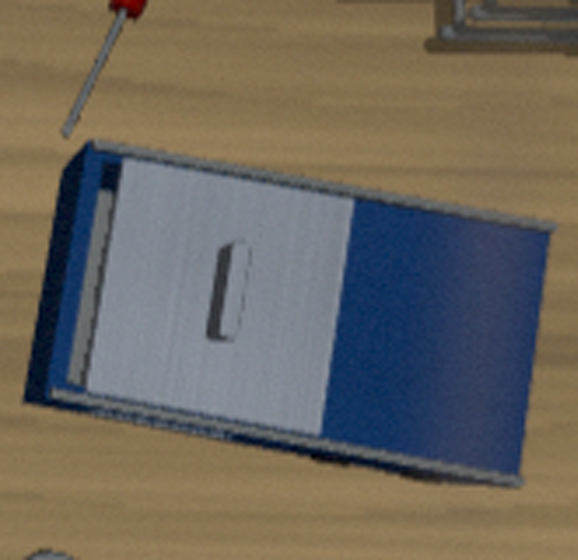

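View pics/c2.png

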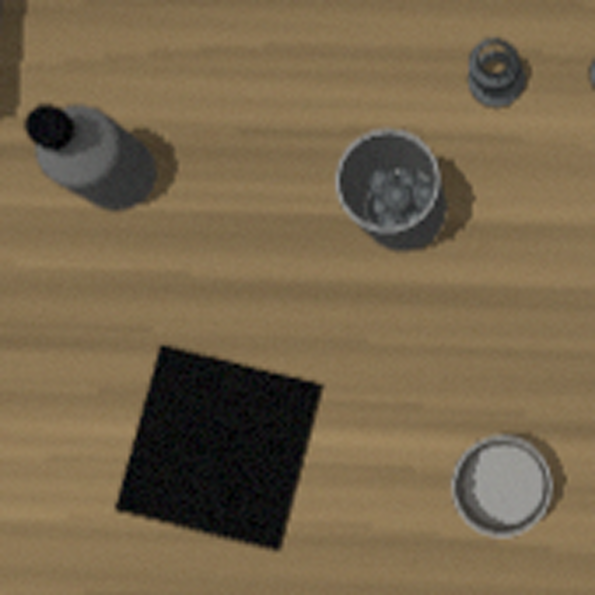

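The feeder crop shows the rail corners at (95,140), (554,222), (521,482) and (52,393). The cover's edges run (122,160)–(88,388) and (353,198)–(323,436), and the tab top is near (238,290). In the second crop the tall cup's rim is centred at (389,182).

```bash
cat > plan.py <<'E'
from h import *
def rel(s,pg,Rt,off=155):
    """travel,dr from state s so that point off mm ahead of TCP is at pg with orientation Rt"""
    R0=R.from_quat(s["ee_rot"]);t=np.array(pg)-Rt.as_matrix()[:,2]*off
    return R0.inv().apply(t-s["position"]).round(1).tolist(),(R0.inv()*Rt).as_rotvec().round(3).tolist()
def ori(yaw,tilt):  # yaw: tool y heads yaw (rad); tilt: turn about tool y (neg = points to world +y)
    y=np.array([np.cos(yaw),np.sin(yaw),0]);z=np.array([0,0,-1.]);x=np.cross(y,z)
    return R.from_matrix(np.c_[x,y,z])*R.from_rotvec([0,tilt,0])
E
python3 - <<'E'
from plan import *
from scipy.optimize import least_squares
f=lambda p:np.array(p)/3.5+[370,120]
px=f([(95,140),(554,222),(521,482),(52,393)])+0.0
L=np.array([(85,150),(85,-150),(-85,-150),(-85,150)])
def W(q,l,z):
    c,s=np.cos(q[2]),np.sin(q[2]);l=np.atleast_2d(l);return np.c_[q[0]+c*l[:,0]-s*l[:,1],q[1]+s*l[:,0]+c*l[:,1],np.full(len(l),z)]
r=least_squares(lambda q:(proj(W(q,L,110))-px).ravel(),[590,-200,0]);q=r.x
print("feeder",q.round(3),r.fun.round(1)); print("well",W(q,[0,70],0))
def loc(P):
    c,s=np.cos(q[2]),np.sin(q[2]);d=P[:,:2]-q[:2];return np.c_[c*d[:,0]+s*d[:,1],-s*d[:,0]+c*d[:,1]]
print("cover edges local",loc(back(f([(122,160),(88,388),(353,198),(323,436)]),106.5)).round(1).tolist())
print("tab local",loc(back(f([(238,290)]),138.5)).round(1), back(f([(238,290)]),138.5))
g=lambda p:np.array(p)/3.5+[165,115]
print("cup",back(g([(389,182),(503,486)]),105).round(1), back(g([(503,486)]),60).round(1))
# check against the side view
for n,P in [("cuprim",(back(g([(389,182)]),105)[0])),("tab",back(f([(238,290)]),138.5)[0]),("mat",(492,310,4))]: print(n,proj(P,"side").round(1))
c=back(g([(389,182)]),105)[0]; print("rim r", np.linalg.norm(back(g([(338,182),(441,182)]),105)-c,axis=1))
E
```

```text
feeder [ 5.82639e+02 -2.15491e+02 -1.57000e-01] [-1.7 -1.7  1.9 -0.9  1.7  1.4 -2.   1. ]
well [[ 593.56773993 -146.34937944    0.        ]]
cover edges local [[72.9, 126.1], [-74.7, 123.9], [75.3, -21.6], [-77.1, -24.3]]
tab local [[-1.4 49.8]] [[ 589.01447263 -166.07355607  138.5       ]]
cup [[663.9 186.2 105. ]
 [472.5 106.8 105. ]] [[471.6 108.   60. ]]
cuprim [[272.7 203.6]]
tab [[364.4 116.8]]
mat [[313.5 299.9]]
rim r [32.8537479  33.47335971]
```

```bash
python3 - <<'E'
from plan import *
s=arm.read_state(); Rt=ori(np.pi-.15,0)
print(rel(s,(594,-131,231),Rt,173),rel(s,(594,-131,119),Rt,173))
E
```

```text
([-502.7, 282.5, 0.2], [0.002, 0.001, -1.04]) ([-502.7, 282.3, 112.2], [0.002, 0.001, -1.04])
```

Emit:
move_arm(fingers=[0,0,0,0,0,0,0,0,0,0], travel=[[-50,28,0],[-90,50,0],[-130,73,0],[-170,95,0],[-210,118,0],[-255,143,0],[-295,166,0],[-335,188,0],[-375,211,0],[-415,233,0]], dr=[[0,0,-0.1],[0,0,-0.2],[0,0,-0.3],[0,0,-0.4],[0,0,-0.5],[0,0,-0.6],[0,0,-0.7],[0,0,-0.8],[0,0,-0.9],[0,0,-1.0]])

```text
clock: 1.1
position: [531.7, -207.8, 404.5]
ee_rot: [-0.639, 0.77, 0.0, -0.0]
contact_force: [0.6, -0.5, -0.4]
gripper_width: -0.3
grasp_force: 0.0
```

```bash
python3 - <<'E'
from plan import *
s=arm.read_state(); Rt=ori(np.pi-.15,0); print(s["joints"].round(3),s["position"])
print(rel(s,(594,-131,231),Rt,173),rel(s,(594,-131,119),Rt,173),rel(s,(576,-263,119),Rt,173))
E
```

```text
[-0.089  0.293 -0.128 -0.    -1.15  -0.097] [ 531.71087084 -207.82053065  404.45027013]
([-87.0, -47.0, 0.4], [0.001, 0.0, -0.036]) ([-87.0, -47.1, 112.4], [0.001, 0.0, -0.036]) ([46.1, -53.8, 112.4], [0.001, 0.0, -0.036])
```

Emit:
move_arm(fingers=[0,0,0,0,0,0,0], travel=[[-40,-22,0],[-75,-40,10],[-87,-47,40],[-87,-47,70],[-87,-47,95],[-87,-47,112],[-87,-47,112]], dr=[[0,0,-0.036],[0,0,-0.036],[0,0,-0.036],[0,0,-0.036],[0,0,-0.036],[0,0,-0.036],[0,0,-0.036]])

```text
clock: 1.8
position: [592.6, -132.9, 289.2]
ee_rot: [-0.65, 0.76, 0.003, -0.003]
contact_force: [-0.1, 0.4, -0.7]
gripper_width: 0.2
grasp_force: 0.0
```

```bash
python3 - <<'E'
from plan import *
s=arm.read_state(); Rt=ori(np.pi-.15,0); print(s["joints"].round(3),s["position"],s["contact_force"])
print(rel(s,(576,-263,119),Rt,173))
im=arm.get_image("top"); cv2.imwrite("pics/c3.png",cv2.resize(im[100:300,340:560,::-1],None,fx=3,fy=3))
E
```

```text
[ 0.045  0.458 -0.187 -0.001 -0.933 -0.199] [ 592.58142153 -132.92081131  289.23376924] [-0.1479056   0.40003509 -0.74778211]
([131.1, -3.6, -2.7], [0.007, -0.001, -0.004])
```

View pics/c3.png

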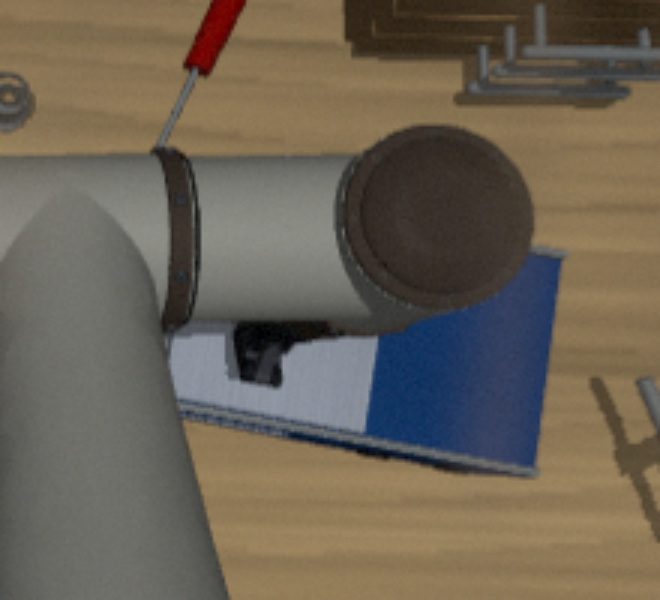

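The fingertips are at the +y side of the tab. I'll push towards feeder −y.

Emit:
move_arm(fingers=[0,0,0,0,0,0,0,0,0,0], travel=[[10,0,0],[25,0,0],[45,0,0],[65,0,0],[85,0,0],[100,0,0],[112,0,0],[120,0,0],[125,0,0],[125,0,0]], dr=[[0,0,0],[0,0,0],[0,0,0],[0,0,0],[0,0,0],[0,0,0],[0,0,0],[0,0,0],[0,0,0],[0,0,0]])

```text
clock: 2.85
position: [574.0, -257.2, 292.6]
ee_rot: [-0.65, 0.76, 0.0, -0.0]
contact_force: [0.1, 0.2, 0.9]
gripper_width: -0.2
grasp_force: 0.0
```

Emit:
move_arm(fingers=[0,0,0,0,0,0], travel=[[1,0,0],[2,0,0],[3,0,0],[4,0,0],[5,0,0],[5,0,0]], dr=[[0,0,0],[0,0,0],[0,0,0],[0,0,0],[0,0,0],[0,0,0]])

```text
clock: 3.45
position: [573.4, -261.5, 292.4]
ee_rot: [-0.651, 0.759, 0.0, -0.0]
contact_force: [-1.2, 2.6, -0.9]
gripper_width: 0.0
grasp_force: 1.0
```

Emit:
move_arm(fingers=[0,0,0,0,0,0], travel=[[1,0,0],[2,0,0],[3,0,0],[4,0,0],[4,0,0],[4,0,0]], dr=[[0,0,0],[0,0,0],[0,0,0],[0,0,0],[0,0,0],[0,0,0]])

```text
clock: 4.05
position: [573.1, -263.7, 292.4]
ee_rot: [-0.651, 0.759, 0.001, 0.001]
contact_force: [-0.0, 10.8, 0.7]
gripper_width: -0.2
grasp_force: 5.2
```

Emit:
move_arm(fingers=[0,0,40,85,85,85], travel=[[-10,0,0],[-15,0,-10],[-15,0,-45],[-15,0,-90],[-15,0,-130],[-15,0,-130]], dr=[[0,0,0],[0,0,0],[0,0,0],[0,0,0],[0,0,0],[0,0,0]])

```text
clock: 4.65
position: [576.1, -251.4, 431.8]
ee_rot: [-0.651, 0.759, -0.007, 0.004]
contact_force: [1.0, -0.7, -0.1]
gripper_width: 58.4
grasp_force: 0.0
```

```bash
cat > kin.py <<'E'
from plan import *
from scipy.optimize import least_squares
D=[([-.931,.385,.008,0,-1.194,-.259],[232.303,-580.203,404.712]),([-0.089,0.293,-0.128,0,-1.15,-0.097],[531.71,-207.82,404.45]),([0.045,0.458,-0.187,-.001,-0.933,-0.199],[592.58,-132.92,289.23])]
E_=lambda a,x:R.from_rotvec(np.array(a)*x)
def fk(j,q):
    h,L2,L3,a3,o,d6=q
    A=E_([0,0,1],j[0]); B=A*E_([0,1,0],j[1]); C=A*E_([0,1,0],j[1]-j[2])
    S=E_([1,0,0],SG[0]*j[3]); F=C*S; G=F*E_([0,1,0],-j[4])
    p=np.array([0,0,h])+B.apply([0,0,L2])+C.apply([L3,0,a3])+F.apply([0,-o,0])+G.apply([d6,0,0])
    # G x-axis is the tool direction; tool y at j6=0 is radial inwards when pointing down
    T0=R.from_matrix(np.c_[[0,-1,0],[0,0,1],[1,0,0]] if 0 else np.array([[0,0,1],[-1,0,0],[0,-1,0.]]))
    return p,G*T0*E_([0,0,1],SG[1]*j[5])
SG=[1,-1]
def fit(D,d6=145,x0=(300,450,450,0,160)):
    r=least_squares(lambda x:np.r_[np.concatenate([fk(j,np.r_[x,d6])[0]-p for j,p in D]),x[3]*.02],x0);return np.r_[r.x,d6],r.fun
E
python3 - <<'E'
from kin import *
import json
s=arm.read_state(); D.append((s["joints"],s["position"])); print(s["joints"].round(3).tolist(),s["position"].round(1).tolist(),s["ee_rot"].round(3),s["clock"])
q,f=fit(D);print(q.round(1),f.round(1)); print(fk(s["joints"],q)[1].as_quat().round(3))
E
```

```text
[-0.154, 0.371, 0.054, 0.004, -1.237, -0.001] [576.1, -251.4, 431.8] [-0.651  0.759 -0.007  0.004] 4.65
[184.8 559.2 422.9   2.8 160.  145. ] [ 0.1  0.   0.2  0.5 -0.3  0.4 -0.1 -0.7  0.2 -0.1  0.9 -0.8  0.1]
[ 0.65  -0.76   0.005 -0.007]
```

```bash
python3 - <<'E'
from plan import *
s=arm.read_state()
print(rel(s,(664,0,270),ori(np.pi,-.5)))
E
```

```text
([-188.6, -59.5, 26.0], [-0.054, -0.504, -0.146])
```

Emit:
move_arm(fingers=[85,85,85,85,85,85,85], travel=[[-35,-11,5],[-70,-22,10],[-105,-34,15],[-145,-46,20],[-180,-56,25],[-188,-59,26],[-188,-59,26]], dr=[[-0.01,-0.1,-0.03],[-0.02,-0.2,-0.06],[-0.03,-0.3,-0.09],[-0.04,-0.4,-0.12],[-0.05,-0.5,-0.146],[-0.05,-0.5,-0.146],[-0.05,-0.5,-0.146]])

```text
clock: 5.35
position: [662.9, -73.4, 396.6]
ee_rot: [-0.684, 0.686, 0.179, 0.171]
contact_force: [-1.1, -0.2, -0.7]
gripper_width: 84.8
grasp_force: 0.0
```

```bash
python3 - <<'E'
import kin
from kin import *
s=arm.read_state(); D.append(([-0.154, 0.371, 0.054, 0.004, -1.237, -0.001],[576.1, -251.4, 431.8]));D.append((s["joints"],s["position"])); print(s["joints"].round(3).tolist(),s["position"].round(1).tolist(),s["ee_rot"].round(3),s["clock"])
for sg in (1,-1):
  kin.SG[0]=sg
  for d6 in (100,145,160,175,190,205): q,f=fit(D,d6);print(sg,q.round(1),np.abs(f).max().round(1),(R.from_quat(s["ee_rot"]).inv()*fk(s["joints"],q)[1]).magnitude().round(4))
E
```

```text
[0.01, 0.484, 0.297, -0.507, -1.412, 0.076] [662.9, -73.4, 396.6] [-0.684  0.686  0.179  0.171] 5.35Traceback (most recent call last):
  File "<stdin>", line 6, in <module>
AttributeError: 'float' object has no attribute 'round'
```

```bash
cat >> kin.py <<'E'
D+=[([-0.154,.371,.054,.004,-1.237,-.001],[576.1,-251.4,431.8]),([0.01,0.484,0.297,-0.507,-1.412,0.076],[662.9,-73.4,396.6])]
lo=np.array([-3.14,-1.21,-1.07,-3.16,-2.99,-3.1]);hi=np.array([3.14,2.06,1.41,2.05,-.16,3.1])
def ik(pg,Rt,q,j0):
    t=np.array(pg)-Rt.as_matrix()[:,2]*155
    def f(j): p,r=fk(j,q);return np.r_[(p-t)/100,(Rt.inv()*r).as_rotvec()]
    r=least_squares(f,np.clip(j0,lo+.01,hi-.01),bounds=(lo,hi));return r.x,np.abs(r.fun).max()
def links(j,q):
    h,L2,L3,a3,o,d6=q;A=E_([0,0,1],j[0]);B=A*E_([0,1,0],j[1]);C=A*E_([0,1,0],j[1]-j[2]);F=C*E_([1,0,0],SG[0]*j[3])
    e=np.array([0,0,h])+B.apply([0,0,L2]);w=e+C.apply([L3,0,a3]);return e,w,w+F.apply([0,-o,0])
CUP=np.array([664,186.]);WELL=np.array([593.5,-146.3]);MAT=np.array([492,310.])
FY=np.array([.149,.989])
def pour(psi,lipz,back=25,h=70,yaw=-.15):
    u,v=np.sin(psi),np.cos(psi); a=105-h
    gy=-back-a*u-34*v; gz=lipz-a*v+34*u
    return np.r_[WELL+FY*gy,gz],ori(np.pi+yaw,-1.05+psi)
E
python3 - <<'E'
import kin
from kin import *
j=D[-1][0]
for sg in (1,-1):
  kin.SG[0]=sg
  for d6 in (100,145,160,175,205): q,f=fit(D,d6);print(sg,q.round(1),round(float(np.abs(f).max()),1))
E
```

```text
1 [-224.8  860.8  283.8   10.9  132.1  100. ] 83.1
1 [-191.5  872.1  279.5    9.8  128.   145. ] 101.1
1 [-180.4  875.9  278.1    9.5  126.7  160. ] 107.1
1 [-169.3  879.6  276.6    9.1  125.3  175. ] 113.1
1 [-147.1  887.2  273.7    8.3  122.6  205. ] 125.1
-1 [141.4 559.3 423.7   1.1 157.5 100. ] 9.7
-1 [174.7 570.7 419.3  -0.  161.6 145. ] 8.3
-1 [ 1.858e+02  5.744e+02  4.179e+02 -4.000e-01  1.630e+02  1.600e+02] 14.3
-1 [196.8 578.2 416.4  -0.8 164.3 175. ] 20.3
-1 [219.  585.7 413.6  -1.5 167.1 205. ] 32.3
```

```bash
sed -i 's/^SG=.*/SG=[-1,-1]/' kin.py; cat >> kin.py <<'E'
Q=min((fit(D,d) for d in range(100,150,5)),key=lambda t:np.abs(t[1]).max())[0]
E
python3 - <<'E'
from kin import *
print(Q.round(1)); s=arm.read_state()
j=s["joints"];print((fk(j,Q)[0]-s["position"]).round(1))
def show(n,pg,Rt):
    global j
    j,e=ik(pg,Rt,Q,j);l=links(j,Q);print(n,np.round(pg).tolist(),j.round(2).tolist(),"err",round(e,3),"elbow",l[0].round().tolist(),"w1",l[1].round().tolist(),"w2",l[2].round().tolist())
G=ori(np.pi,-1.05);d=G.as_matrix()[:,2]
g=np.r_[CUP,70];j0=j
show("pre",g-d*120,G);show("grasp",g,G);show("lift",g+[0,0,150],G)
for ps,z in [(0,270),(.5,260),(1.05,205),(1.3,180),(1.57,155),(1.9,145),(2.2,145)]: show(f"pour{ps}",*pour(ps,z))
j=j0
for yw in (0,.3,.5):
  show("mathi",np.r_[MAT,220],ori(np.pi+yw,-1.05));show("mat",np.r_[MAT,75],ori(np.pi+yw,-1.05))
R0=G;print("pregrasp move",rel(s,g-d*120,G),rel(s,g,G))
E
```

```text
[1.599e+02 5.656e+02 4.213e+02 5.000e-01 1.598e+02 1.250e+02]
[-0.1  0.3 -0.1]
pre [664.0, 82.0, 130.0] [-0.12, 0.71, 0.23, -1.05, -1.43, 0.48] err 0.0 elbow [367.0, -45.0, 588.0] w1 [738.0, -90.0, 392.0] w2 [664.0, -161.0, 269.0]
grasp [664.0, 186.0, 70.0] [0.02, 0.77, 0.18, -1.13, -1.28, 0.52] err 0.0 elbow [395.0, 6.0, 565.0] w1 [744.0, 12.0, 329.0] w2 [664.0, -57.0, 209.0]
lift [664.0, 186.0, 220.0] [0.03, 0.58, 0.24, -1.08, -1.38, 0.28] err 0.0 elbow [311.0, 9.0, 632.0] w1 [709.0, 19.0, 492.0] w2 [664.0, -57.0, 359.0]
pour0 [585.0, -205.0, 235.0] [-0.55, 0.63, 0.34, -0.95, -1.75, 0.45] err 0.0 elbow [284.0, -174.0, 617.0] w1 [628.0, -385.0, 499.0] w2 [548.0, -445.0, 374.0]
pour0.5 [583.0, -217.0, 246.0] [-0.37, 0.48, 0.25, -0.54, -1.48, 0.3] err 0.0 elbow [245.0, -94.0, 661.0] w1 [628.0, -240.0, 564.0] w2 [561.0, -362.0, 484.0]
pour1.05 [583.0, -218.0, 217.0] [-0.1, 0.4, -0.05, -0.0, -1.12, -0.05] err 0.0 elbow [221.0, -22.0, 680.0] w1 [598.0, -59.0, 497.0] w2 [583.0, -218.0, 497.0]
pour1.3 [583.0, -213.0, 203.0] [0.01, 0.4, -0.21, 0.29, -1.02, -0.33] err 0.0 elbow [221.0, 3.0, 
[... 818 characters left out ...]
thi [492.0, 310.0, 220.0] [0.27, 0.45, 0.0, -1.08, -1.38, 0.41] err 0.0 elbow [237.0, 65.0, 669.0] w1 [603.0, 166.0, 486.0] w2 [564.0, 78.0, 359.0]
mat [492.0, 310.0, 75.0] [0.25, 0.67, -0.07, -1.14, -1.26, 0.68] err 0.0 elbow [339.0, 88.0, 604.0] w1 [641.0, 167.0, 322.0] w2 [564.0, 78.0, 214.0]
mathi [492.0, 310.0, 220.0] [0.29, 0.52, 0.1, -1.02, -1.53, 0.46] err 0.0 elbow [267.0, 81.0, 652.0] w1 [636.0, 193.0, 484.0] w2 [608.0, 97.0, 359.0]
mat [492.0, 310.0, 75.0] [0.29, 0.72, 0.03, -1.04, -1.4, 0.69] err 0.0 elbow [355.0, 106.0, 587.0] w1 [669.0, 199.0, 321.0] w2 [608.0, 97.0, 214.0]
pregrasp move ([72.7, -3.3, 176.5], [0.008, -0.55, -0.009]) ([10.0, -3.9, 278.8], [0.008, -0.55, -0.009])
```

Emit:
move_arm(fingers=[85,85,85,85,85,85,85], travel=[[15,-1,35],[29,-1,70],[44,-2,106],[58,-3,141],[73,-3,176],[73,-3,176],[73,-3,176]], dr=[[0,-0.11,0],[0,-0.22,0],[0,-0.33,0],[0,-0.44,0],[0.008,-0.55,-0.009],[0.008,-0.55,-0.009],[0.008,-0.55,-0.009]])

```text
clock: 6.05
position: [663.2, -54.9, 207.5]
ee_rot: [-0.611, 0.613, 0.354, 0.354]
contact_force: [1.3, -0.3, 0.7]
gripper_width: 85.1
grasp_force: 0.0
```

```bash
python3 - <<'E'
from kin import *
s=arm.read_state();G=ori(np.pi,-1.05)
print((fk(s["joints"],Q)[0]-s["position"]).round(1),rel(s,np.r_[CUP,70],G))
im=arm.get_image("side"); cv2.imwrite("pics/c4.png",cv2.resize(im[120:320,200:420,::-1],None,fx=3,fy=3))
E
```

```text
[0.2 0.6 0.1] ([-0.8, -0.8, 122.3], [-0.001, -0.002, -0.002])
```

View pics/c4.png

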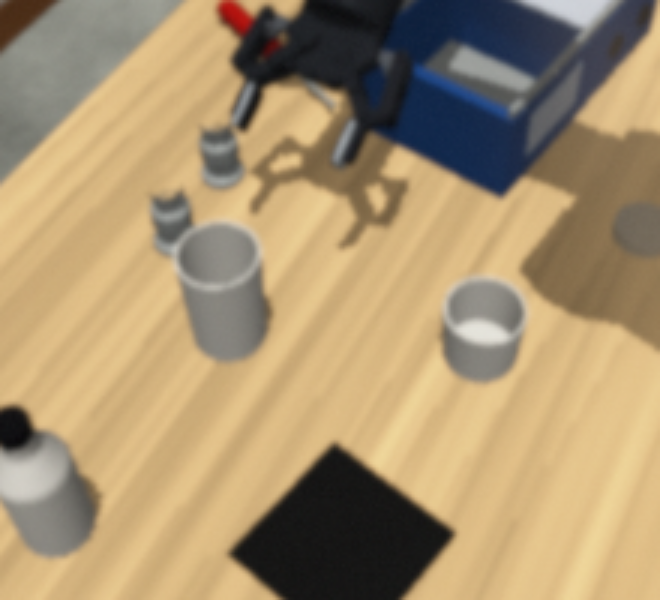

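The open gripper lines up with the tall cup, with room either side and clear of valve_a.

Emit:
move_arm(fingers=[85,85,85,85,85,40,40,40,40,40], travel=[[0,0,30],[0,0,65],[0,0,95],[0,0,115],[-1,-1,122],[-1,-1,122],[-1,-1,122],[-1,-1,122],[-1,-1,122],[-1,-1,122]], dr=[[0,0,0],[0,0,0],[0,0,0],[0,0,0],[0,0,0],[0,0,0],[0,0,0],[0,0,0],[0,0,0],[0,0,0]])

```text
clock: 7.1
position: [665.0, 52.4, 149.3]
ee_rot: [-0.611, 0.611, 0.354, 0.356]
contact_force: [1.5, 0.1, 6.4]
gripper_width: 65.8
grasp_force: 66.2
```

```bash
python3 - <<'E'
from kin import *
s=arm.read_state();G=ori(np.pi,-1.05)
Rm=R.from_quat(s["ee_rot"]).as_matrix();g=s["position"]+155*Rm[:,2];print("g",g.round(1))
print("lift",rel(s,g+[0,0,170],G))
s2=dict(position=s["position"]+[0,0,170],ee_rot=G.as_quat())
p,Rt=pour(0,275);p2,R2=pour(.5,270);print("to",p,rel(s2,p,Rt),rel(s2,p2,R2))
E
```

```text
g [665.5 187.1  72.6]
lift ([-148.2, -0.9, -84.1], [-0.003, 0.003, 0.001])
to [ 584.709 -204.651  240.   ] ([195.9, 100.4, -337.2], [0.13, 0.0, 0.075]) ([114.6, 94.3, -337.3], [0.109, 0.499, 0.106])
```

Emit:
move_arm(fingers=[40,40,40,40,40,40,40,40], travel=[[-9,0,-5],[-26,0,-15],[-52,0,-30],[-78,0,-44],[-104,0,-59],[-130,0,-74],[-144,0,-82],[-148,0,-84]], dr=[[0,0,0],[0,0,0],[0,0,0],[0,0,0],[0,0,0],[0,0,0],[0,0,0],[0,0,0]])

```text
clock: 7.9
position: [664.2, 53.2, 319.7]
ee_rot: [0.612, -0.612, -0.354, -0.356]
contact_force: [0.7, -0.9, -3.1]
gripper_width: 65.2
grasp_force: 67.0
```

Emit:
move_arm(fingers=[40,40,40,40,40,40,40,40,40,40], travel=[[10,5,-17],[25,13,-44],[45,23,-77],[65,33,-111],[85,44,-146],[105,54,-180],[125,64,-215],[145,74,-249],[165,85,-284],[180,92,-310]], dr=[[0.01,0,0.005],[0.02,0,0.01],[0.03,0,0.018],[0.043,0,0.025],[0.057,0,0.033],[0.07,0,0.04],[0.083,0,0.048],[0.096,0,0.055],[0.11,0,0.063],[0.12,0,0.07]])

```text
clock: 8.9
position: [570.2, -307.9, 312.5]
ee_rot: [-0.565, 0.655, 0.331, 0.378]
contact_force: [0.9, 0.1, -2.7]
gripper_width: 65.7
grasp_force: 67.3
```

```bash
python3 - <<'E'
from kin import *
s=arm.read_state();print(s["gripper_width"],s["grasp_force"],s["position"].round(1),s["joints"].round(2))
ps=[.1,.2,.32,.44,.56,.68,.80,.90,.97,1.0]
print([rel(s,*pour(p,270-50*p if p>.0 else 0,h=72.5)) for p in ps])
E
```

```text
65.71322976856545 67.27239167288644 [ 570.2 -307.9  312.5] [-0.51  0.61  0.31 -0.96 -1.72  0.44]
[([0.5, 1.4, -28.4], [0.009, 0.102, -0.002]), ([-12.5, 1.4, -27.8], [0.009, 0.202, -0.001]), ([-28.2, 1.4, -24.9], [0.009, 0.322, -0.001]), ([-43.7, 1.4, -19.4], [0.009, 0.442, -0.0]), ([-58.8, 1.3, -11.4], [0.009, 0.562, 0.0]), ([-73.1, 1.3, -1.1], [0.009, 0.682, 0.001]), ([-86.5, 1.2, 11.5], [0.009, 0.802, 0.002]), ([-96.6, 1.1, 23.7], [0.009, 0.902, 0.002]), ([-103.1, 1.0, 33.1], [0.009, 0.972, 0.002]), ([-105.7, 1.0, 37.3], [0.009, 1.002, 0.003])]
```

Emit:
move_arm(fingers=[40,40,40,40,40,40,40,40,40,40], travel=[[0,1,-20],[-12,1,-28],[-28,1,-25],[-44,1,-19],[-59,1,-11],[-73,1,-1],[-86,1,11],[-97,1,24],[-103,1,33],[-106,1,37]], dr=[[0.005,0.1,0],[0.009,0.2,0],[0.009,0.32,0],[0.009,0.44,0],[0.009,0.56,0],[0.009,0.68,0],[0.009,0.8,0],[0.009,0.9,0],[0.009,0.97,0],[0.009,1.0,0]])

```text
clock: 9.9
position: [582.2, -219.5, 386.0]
ee_rot: [-0.655, 0.756, 0.017, 0.019]
contact_force: [-0.6, -0.6, -3.5]
gripper_width: 65.0
grasp_force: 68.3
```

```bash
python3 - <<'E'
from kin import *
s=arm.read_state();print(s["gripper_width"],s["contact_force"].round(1),s["position"].round(1),s["joints"].round(2))
ps=np.linspace(1.04,1.4,10); z=np.interp(ps,[1,1.3,1.57],[220,185,158])
print([rel(s,*pour(p,zz,h=72.5)) for p,zz in zip(ps,z)])
ps=np.linspace(1.45,2.0,10); z=np.interp(ps,[1,1.3,1.57,1.75],[220,185,158,148])
s2=dict(s);p0,R0=pour(1.4,175,h=72.5);s2["ee_rot"]=R0.as_quat();s2["position"]=p0-155*R0.as_matrix()[:,2]
print([rel(s2,*pour(p,zz,h=72.5)) for p,zz in zip(ps,z)])
E
```

```text
65.04866611879532 [-0.6 -0.6 -3.5] [ 582.2 -219.5  386. ] [-0.11  0.4  -0.   -0.06 -1.17 -0.01]
[([-2.1, -0.3, 3.0], [0.001, 0.041, 0.007]), ([-8.7, -0.3, 6.2], [0.001, 0.081, 0.007]), ([-15.3, -0.4, 9.8], [0.0, 0.121, 0.007]), ([-22.0, -0.4, 13.6], [0.0, 0.161, 0.007]), ([-28.7, -0.5, 17.7], [0.0, 0.201, 0.007]), ([-35.5, -0.5, 22.1], [0.0, 0.241, 0.007]), ([-42.2, -0.6, 26.7], [-0.0, 0.281, 0.007]), ([-48.9, -0.6, 31.3], [-0.0, 0.321, 0.007]), ([-55.7, -0.7, 35.9], [-0.0, 0.361, 0.007]), ([-62.4, -0.7, 40.7], [-0.0, 0.401, 0.007])]
[([-10.2, 0.0, 2.7], [0.0, 0.05, 0.0]), ([-22.8, 0.0, 6.5], [0.0, 0.111, 0.0]), ([-35.4, 0.0, 10.8], [0.0, 0.172, 0.0]), ([-47.2, 0.0, 13.4], [0.0, 0.233, 0.0]), ([-59.0, 0.0, 16.6], [0.0, 0.294, -0.0]), ([-70.7, 0.0, 20.2], [0.0, 0.356, -0.0]), ([-81.2, 0.0, 21.5], [0.0, 0.417, 0.0]), ([-91.7, 0.0, 23.5], [0.0, 0.478, 0.0]), ([-102.0, 0.0, 26.1], [0.0, 0.539, 0.0]), ([-112.2, 0.0, 29.3], [0.0, 0.6, -0.0])]
```

Emit:
move_arm(fingers=[40,40,40,40,40,40,40,40,40,40], travel=[[-2,0,3],[-9,0,6],[-15,0,10],[-22,0,14],[-29,0,18],[-35,0,22],[-42,-1,27],[-49,-1,31],[-56,-1,36],[-62,-1,41]], dr=[[0,0.04,0],[0,0.08,0],[0,0.12,0],[0,0.16,0],[0,0.2,0],[0,0.24,0],[0,0.28,0],[0,0.32,0],[0,0.36,0],[0,0.4,0]])

```text
clock: 10.9
position: [592.5, -157.8, 348.3]
ee_rot: [-0.644, 0.745, -0.114, -0.131]
contact_force: [-0.0, 0.0, -3.7]
gripper_width: 65.5
grasp_force: 68.4
```

Emit:
move_arm(fingers=[40,40,40,40,40,40,40,40,40,40], travel=[[-10,0,3],[-23,0,6],[-35,0,10],[-47,0,13],[-59,0,16],[-71,0,20],[-81,0,22],[-92,0,24],[-102,0,26],[-112,0,29]], dr=[[0,0.05,0],[0,0.11,0],[0,0.17,0],[0,0.23,0],[0,0.29,0],[0,0.36,0],[0,0.42,0],[0,0.48,0],[0,0.54,0],[0,0.6,0]])

```text
clock: 11.9
position: [606.9, -63.7, 283.7]
ee_rot: [-0.581, 0.673, -0.3, -0.346]
contact_force: [-0.1, -0.2, -2.5]
gripper_width: 65.4
grasp_force: 68.6
```

```bash
python3 - <<'E'
from kin import *
s=arm.read_state();print(s["gripper_width"],s["contact_force"].round(1),s["position"].round(1),s["joints"].round(2))
print([rel(s,*pour(p,150,h=72.5)) for p in (2.1,2.2,2.3)])
im=arm.get_image("side"); cv2.imwrite("pics/c5.png",cv2.resize(im[40:240,260:480,::-1],None,fx=3,fy=3))
E
```

```text
65.38434691242493 [-0.1 -0.2 -2.5] [606.9 -63.7 283.7] [ 0.21  0.53 -0.5   0.95 -1.21 -1.02]
[([-17.4, 0.8, -5.8], [-0.005, 0.099, 0.001]), ([-34.7, 0.8, -7.8], [-0.005, 0.199, 0.0]), ([-52.2, 0.8, -8.0], [-0.005, 0.299, 0.0])]
```

View pics/c5.png

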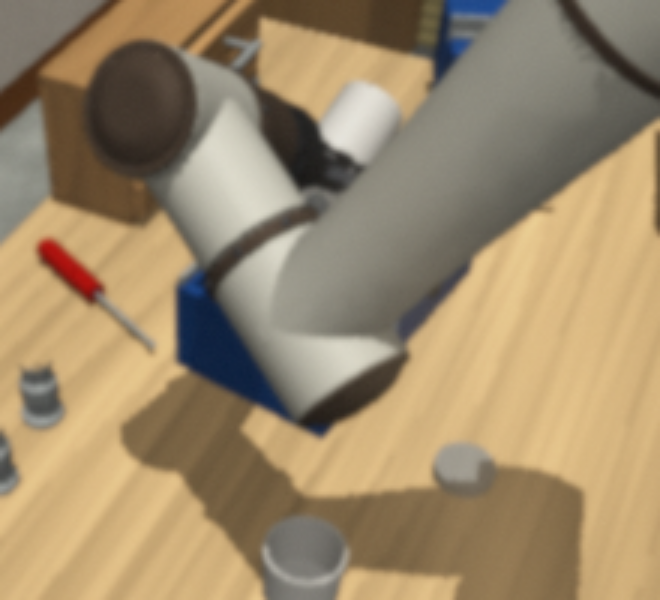

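The side view shows the cup tipped over the well behind the forearm, with no stray balls. I'll tip further and wait.

Emit:
move_arm(fingers=[40,40,40,40,40,40,40,40,40,40], travel=[[-9,1,-3],[-17,1,-6],[-26,1,-7],[-35,1,-8],[-44,1,-8],[-52,1,-8],[-52,1,-8],[-52,1,-8],[-52,1,-8],[-52,1,-8]], dr=[[0,0.05,0],[0,0.1,0],[0,0.15,0],[0,0.2,0],[0,0.25,0],[0,0.3,0],[0,0.3,0],[0,0.3,0],[0,0.3,0],[0,0.3,0]])

```text
clock: 12.95
position: [611.9, -27.1, 248.7]
ee_rot: [-0.529, 0.615, -0.384, -0.44]
contact_force: [-0.8, -0.2, -0.7]
gripper_width: 65.5
grasp_force: 68.6
```

Emit:
move_arm(fingers=[40,40,40,40,40,40,40,40], travel=[[0,0,0],[0,0,0],[0,0,0],[0,0,0],[0,0,0],[0,0,0],[0,0,0],[0,0,0]], dr=[[0,0,0],[0,0,0],[0,0,0],[0,0,0],[0,0,0],[0,0,0],[0,0,0],[0,0,0]])

```text
clock: 13.75
position: [612.0, -26.7, 248.1]
ee_rot: [-0.53, 0.615, -0.384, -0.44]
contact_force: [1.2, 0.1, -1.3]
gripper_width: 65.5
grasp_force: 68.6
```

```bash
python3 - <<'E'
from kin import *
f=[]
s=arm.read_state();print(s["gripper_width"],s["contact_force"].round(1),s["position"].round(1),s["joints"].round(2))
Rs=[(2.0,160),(1.7,185),(1.4,215),(1.1,245),(.8,260),(.5,275),(.2,285),(0,290)]
print([rel(s,*pour(p,z,h=72.5)) for p,z in Rs])
E
```

```text
65.52176906368715 [ 1.2  0.1 -1.3] [612.  -26.7 248.1] [ 0.26  0.63 -0.53  1.08 -1.43 -1.19]
[([55.3, 0.3, 18.8], [-0.008, -0.298, -0.003]), ([118.5, 0.2, 44.8], [-0.008, -0.598, -0.001]), ([174.6, 0.3, 79.4], [-0.008, -0.898, -0.0]), ([216.5, 0.4, 120.2], [-0.009, -1.198, 0.001]), ([228.7, 0.7, 167.5], [-0.009, -1.498, 0.002]), ([225.6, 1.0, 211.9], [-0.008, -1.798, 0.004]), ([204.0, 1.4, 250.5], [-0.008, -2.098, 0.005]), ([181.7, 1.6, 270.8], [-0.008, -2.298, 0.006])]
```

The wrist force is now −1.3 N, the weight of the empty cup. Turning the cup back upright.

Emit:
move_arm(fingers=[40,40,40,40,40,40,40,40,40,40], travel=[[27,0,8],[55,0,19],[88,0,31],[118,0,45],[147,0,61],[175,0,79],[197,0,99],[216,0,120],[224,0,143],[229,1,167]], dr=[[0,-0.14,0],[0,-0.28,0],[0,-0.42,0],[0,-0.56,0],[0,-0.7,0],[0,-0.84,0],[0,-0.98,0],[0,-1.12,0],[0,-1.26,0],[0,-1.4,0]])

```text
clock: 14.75
position: [576.5, -255.3, 413.7]
ee_rot: [-0.653, 0.753, 0.049, 0.062]
contact_force: [-0.4, -0.8, -1.3]
gripper_width: 65.6
grasp_force: 68.5
```

```bash
python3 - <<'E'
from kin import *
s=arm.read_state();print(s["gripper_width"],s["contact_force"].round(1),s["position"].round(1),s["joints"].round(2))
j=s["joints"];yw=.4
for p,r in [(np.r_[560,50,270],ori(np.pi+.1,-1.05)),(np.r_[MAT,240],ori(np.pi+yw,-1.05)),(np.r_[MAT,79],ori(np.pi+yw,-1.05))]:
    j,e=ik(p,r,Q,j);print(rel(s,p,r),j.round(2),round(e,3))
im=arm.get_image("top"); cv2.imwrite("pics/c6.png",cv2.resize(im[100:300,330:550,::-1],None,fx=3,fy=3))
E
```

```text
65.56623619824104 [-0.4 -0.8 -1.3] [ 576.5 -255.3  413.7] [-0.2   0.4   0.11 -0.16 -1.29  0.1 ]
([-156.8, 28.0, 92.1], [-0.149, -0.889, -0.202]) [-0.17  0.46  0.14 -0.99 -1.64  0.41] 0.0
([-412.0, 95.5, 162.6], [-0.325, -0.872, -0.457]) [ 0.28  0.46  0.07 -1.05 -1.48  0.4 ] 0.0
([-386.7, 96.7, 321.6], [-0.325, -0.872, -0.457]) [ 0.27  0.68 -0.02 -1.09 -1.33  0.68] 0.0
```

View pics/c6.png

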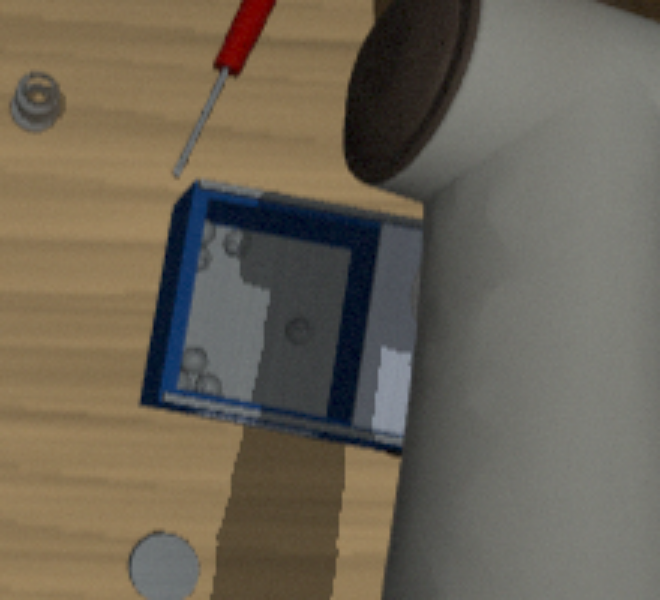

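The well holds seven balls: three near (215,245), three near (195,375) and one at (298,328). On to the mat.

Emit:
move_arm(fingers=[40,40,40,40,40,40,40,40,40], travel=[[-15,3,9],[-35,6,20],[-57,10,33],[-79,14,46],[-101,18,59],[-123,22,72],[-141,25,83],[-153,27,90],[-157,28,92]], dr=[[-0.02,-0.12,-0.03],[-0.04,-0.24,-0.05],[-0.06,-0.36,-0.08],[-0.08,-0.48,-0.11],[-0.1,-0.6,-0.14],[-0.12,-0.72,-0.16],[-0.14,-0.82,-0.19],[-0.149,-0.889,-0.202],[-0.149,-0.889,-0.202]])

```text
clock: 15.7
position: [573.5, -83.2, 343.4]
ee_rot: [0.641, -0.583, -0.372, -0.333]
contact_force: [-0.5, 0.0, -0.9]
gripper_width: 65.6
grasp_force: 68.6
```

```bash
python3 - <<'E'
from kin import *
s=arm.read_state();print(s["position"].round(1),s["joints"].round(2))
r=ori(np.pi+.4,-1.05)
for z in (240,100): print(rel(s,np.r_[MAT,z],r))
E
```

```text
[573.5 -83.2 343.4] [-0.17  0.46  0.14 -0.99 -1.63  0.41]
([-113.0, 2.2, 247.7], [-0.257, -0.003, -0.157])
([8.2, 1.2, 317.8], [-0.257, -0.003, -0.157])
```

Emit:
move_arm(fingers=[40,40,40,40,40,40,40,40,40,40], travel=[[-10,0,22],[-26,0,57],[-45,1,98],[-63,1,138],[-82,2,180],[-100,2,220],[-110,2,242],[-113,2,248],[-95,2,258],[-70,2,273]], dr=[[-0.02,0,-0.015],[-0.06,0,-0.035],[-0.1,0,-0.06],[-0.145,0,-0.088],[-0.185,0,-0.113],[-0.23,0,-0.14],[-0.257,-0.003,-0.157],[-0.257,-0.003,-0.157],[-0.257,-0.003,-0.157],[-0.257,-0.003,-0.157]])

```text
clock: 16.7
position: [545.5, 185.6, 270.3]
ee_rot: [0.724, -0.477, -0.413, -0.279]
contact_force: [-0.0, 0.2, -1.8]
gripper_width: 65.6
grasp_force: 68.7
```

```bash
python3 - <<'E'
from kin import *
s=arm.read_state();print(s["position"].round(1),s["joints"].round(2))
r=ori(np.pi+.4,-1.05)
for z in (100,84,78): print(rel(s,np.r_[MAT,z],r))
im=arm.get_image("side"); cv2.imwrite("pics/c7.png",cv2.resize(im[140:340,220:440,::-1],None,fx=3,fy=3))
E
```

```text
[545.5 185.6 270.3] [ 0.28  0.52  0.03 -1.05 -1.42  0.49]
([80.1, 1.8, 47.7], [-0.005, -0.006, 0.008])
([93.9, 1.9, 55.7], [-0.005, -0.006, 0.008])
([99.1, 2.0, 58.7], [-0.005, -0.006, 0.008])
```

View pics/c7.png

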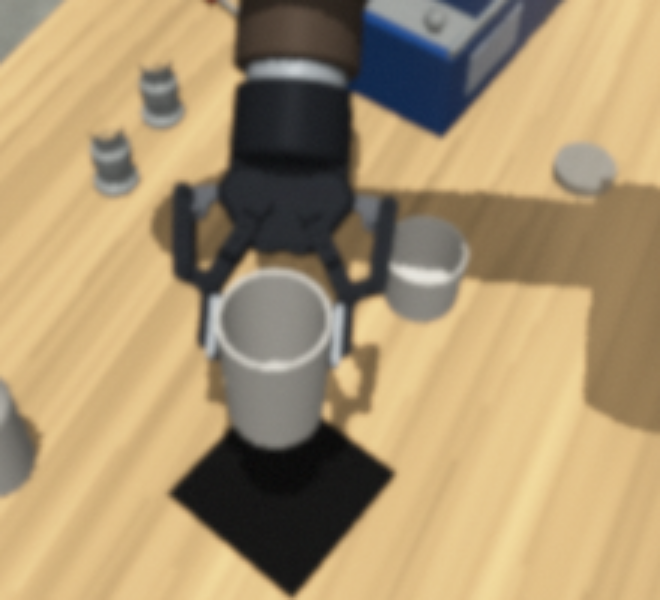

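The cup is empty and upright over the mat; lowering.

Emit:
move_arm(fingers=[40,40,40,40,40,40,40,40], travel=[[10,0,6],[28,1,17],[48,1,29],[68,2,41],[84,2,50],[91,2,54],[94,2,56],[94,2,56]], dr=[[-0.005,-0.006,0.008],[-0.005,-0.006,0.008],[-0.005,-0.006,0.008],[-0.005,-0.006,0.008],[-0.005,-0.006,0.008],[-0.005,-0.006,0.008],[-0.005,-0.006,0.008],[-0.005,-0.006,0.008]])

```text
clock: 17.55
position: [543.4, 186.7, 159.7]
ee_rot: [0.72, -0.479, -0.42, -0.276]
contact_force: [-0.9, -0.4, -0.7]
gripper_width: 65.3
grasp_force: 68.6
```

Emit:
move_arm(fingers=[40,40,40,40,40,40], travel=[[1.7,0,1],[3.5,0,2],[5.2,0,3],[6.1,0,3.5],[6.1,0,3.5],[6.1,0,3.5]], dr=[[0,0,0],[0,0,0],[0,0,0],[0,0,0],[0,0,0],[0,0,0]])

```text
clock: 18.15
position: [543.0, 187.1, 152.9]
ee_rot: [0.72, -0.478, -0.421, -0.277]
contact_force: [0.3, -0.8, 5.1]
gripper_width: 65.6
grasp_force: 68.8
```

```bash
python3 - <<'E'
from kin import *
s=arm.read_state();A=R.from_quat(s["ee_rot"]);print(s["contact_force"].round(1),(s["position"]+155*A.as_matrix()[:,2]).round(1),rel(s,np.r_[MAT,76],ori(np.pi+.4,-1.05)))
E
```

```text
[ 0.3 -0.8  5.1] [490.1 311.1  76.5] ([0.5, -0.9, -1.3], [0.002, 0.005, -0.004])
```

Emit:
move_arm(fingers=[70,85,85,85,85,85,85,85,85,85], travel=[[0,0,0],[0,0,0],[0,0,0],[0,0,0],[0,0,0],[0,0,-8],[0,0,-25],[0,0,-55],[0,0,-90],[0,0,-130]], dr=[[0,0,0],[0,0,0],[0,0,0],[0,0,0],[0,0,0],[0,0,0],[0,0,0],[0,0,0],[0,0,0],[0,0,0]])

```text
clock: 19.15
position: [587.6, 81.1, 217.5]
ee_rot: [0.72, -0.479, -0.42, -0.276]
contact_force: [-0.0, -0.2, -0.6]
gripper_width: 84.8
grasp_force: 0.0
```

```bash
python3 - <<'E'
from kin import *
s=arm.read_state();print(s["position"].round(1),s["contact_force"].round(1))
s1=dict(s);r0=R.from_quat(s["ee_rot"])
print("up+turn",rel(s,(520,100,260),ori(np.pi+.15,-.4)))
im=arm.get_image("top"); cv2.imwrite("pics/c8.png",cv2.resize(im[130:290,180:360,::-1],None,fx=3,fy=3))
j=s["joints"]
for p,r in [((520,100,260),ori(np.pi+.15,-.4)),((552,-330,250),ori(np.pi-.15,0)),((564.5,-325,137),ori(np.pi-.15,0))]:
    j,e=ik(p,r,Q,j);print(j.round(2),round(e,3),links(j,Q)[2].round())
E
```

```text
[587.6  81.1 217.5] [-0.  -0.2 -0.6]
up+turn ([-153.3, 70.9, -104.3], [0.173, 0.649, 0.186])
[ 0.26  0.24 -0.07 -0.42 -1.24  0.02] 0.0 [536.  -8. 518.]
[-0.29  0.42  0.06 -0.   -1.21  0.14] 0.0 [ 552. -330.  530.]
[-0.27  0.52 -0.07 -0.   -0.98  0.12] 0.0 [ 565. -325.  417.]
```

View pics/c8.png

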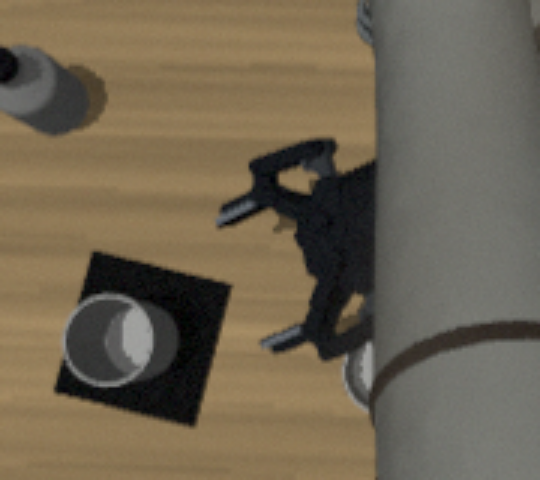

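The cup stands upright on the mat: rim at (108,340), foot near (142,340), inside the mat's outline. Now to close the cover.

Emit:
move_arm(fingers=[85,85,60,30,0,0,0], travel=[[-30,14,-21],[-60,28,-42],[-90,42,-62],[-120,56,-83],[-145,68,-99],[-153,71,-104],[-153,71,-104]], dr=[[0.03,0.11,0.03],[0.06,0.22,0.06],[0.09,0.34,0.1],[0.12,0.45,0.13],[0.15,0.57,0.16],[0.173,0.649,0.186],[0.173,0.649,0.186]])

```text
clock: 19.9
position: [527.4, 41.6, 404.5]
ee_rot: [0.744, -0.638, -0.149, -0.132]
contact_force: [0.1, -0.1, -1.0]
gripper_width: 11.8
grasp_force: 0.0
```

```bash
python3 - <<'E'
from kin import *
s=arm.read_state();r=ori(np.pi-.15,0);print(s["position"].round(1))
print(rel(s,(564,-325,230),r,173),rel(s,(564,-325,119),r,173))
E
```

```text
[527.4  41.6 404.5]
([339.5, 19.0, -142.0], [0.054, 0.398, 0.298]) ([382.7, 19.6, -39.8], [0.054, 0.398, 0.298])
```

Emit:
move_arm(fingers=[0,0,0,0,0,0,0,0,0,0], travel=[[25,1,-10],[65,4,-27],[105,6,-44],[145,8,-61],[185,10,-77],[225,13,-94],[265,15,-111],[305,17,-128],[335,19,-140],[340,19,-142]], dr=[[0.005,0.04,0.03],[0.01,0.08,0.06],[0.017,0.125,0.09],[0.023,0.17,0.13],[0.03,0.22,0.16],[0.036,0.265,0.2],[0.043,0.31,0.23],[0.05,0.36,0.27],[0.054,0.398,0.298],[0.054,0.398,0.298]])

```text
clock: 20.9
position: [564.1, -328.9, 396.3]
ee_rot: [-0.65, 0.76, 0.004, -0.003]
contact_force: [-0.2, 0.4, -0.3]
gripper_width: 0.0
grasp_force: 0.0
```

```bash
python3 - <<'E'
from kin import *
s=arm.read_state();r=ori(np.pi-.15,0);print(s["position"].round(1),s["gripper_width"])
T=WELL-FY*17
print(rel(s,(564,-325,119),r,173),rel(s,np.r_[T,119],r,173),T)
E
```

```text
[ 564.1 -328.9  396.3] 0.04915782399611098
([-3.8, -0.5, 104.3], [0.011, 0.0, -0.005]) ([-167.9, -2.0, 104.4], [0.011, 0.0, -0.005]) [ 590.967 -163.113]
```

Emit:
move_arm(fingers=[0,0,0,0,0], travel=[[-4,0,25],[-4,0,60],[-4,0,90],[-4,0,104],[-4,0,104]], dr=[[0.005,0,-0.005],[0.01,0,-0.005],[0.01,0,-0.005],[0.01,0,-0.005],[0.01,0,-0.005]])

```text
clock: 21.4
position: [564.1, -321.0, 292.3]
ee_rot: [-0.654, 0.757, 0.001, -0.0]
contact_force: [0.5, 0.2, 0.7]
gripper_width: -0.2
grasp_force: 0.0
```

Emit:
move_arm(fingers=[0,0,0,0,0,0,0,0,0,0], travel=[[-10,0,0],[-25,0,0],[-45,0,0],[-65,0,0],[-85,0,0],[-105,0,0],[-125,0,0],[-140,0,0],[-150,0,0],[-156,0,0]], dr=[[0,0,0],[0,0,0],[0,0,0],[0,0,0],[0,0,0],[0,0,0],[0,0,0],[0,0,0],[0,0,0],[0,0,0]])

```text
clock: 22.4
position: [587.6, -165.7, 296.2]
ee_rot: [-0.654, 0.756, -0.003, 0.001]
contact_force: [1.0, -3.1, 2.0]
gripper_width: -0.0
grasp_force: 1.1
```

Emit:
move_arm(fingers=[0,0,0,0,0,0,0,0], travel=[[-1,0,0],[-2,0,0],[-3,0,0],[-4,0,0],[-5,0,0],[-6,0,0],[-7,0,0],[-7,0,0]], dr=[[0,0,0],[0,0,0],[0,0,0],[0,0,0],[0,0,0],[0,0,0],[0,0,0],[0,0,0]])

```text
clock: 23.2
position: [588.0, -162.1, 295.0]
ee_rot: [-0.654, 0.757, -0.003, -0.001]
contact_force: [-0.9, -11.6, 0.7]
gripper_width: -0.1
grasp_force: 5.6
```

Emit:
move_arm(fingers=[0,0,0,0,0,0,0,0,0,0], travel=[[6,0,0],[20,0,0],[20,0,-30],[20,0,-70],[40,0,-110],[85,0,-130],[130,0,-130],[175,0,-130],[220,0,-130],[260,0,-130]], dr=[[0,0,0],[0,0,0],[0,0,0],[0,0,0],[0,0,0],[0,0,0],[0,0,0],[0,0,0],[0,0,0],[0,0,0]])

```text
clock: 24.2
position: [549.4, -419.2, 425.0]
ee_rot: [-0.654, 0.757, -0.002, 0.001]
contact_force: [0.7, 0.1, 1.2]
gripper_width: 0.1
grasp_force: 0.0
```

```bash
python3 - <<'E'
from kin import *
a=arm.get_image("top");cv2.imwrite("pics/c9.png",cv2.resize(a[70:310,150:550,::-1],None,fx=2,fy=2,interpolation=cv2.INTER_CUBIC))
E
```

```text
(no output)
```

View pics/c9.png

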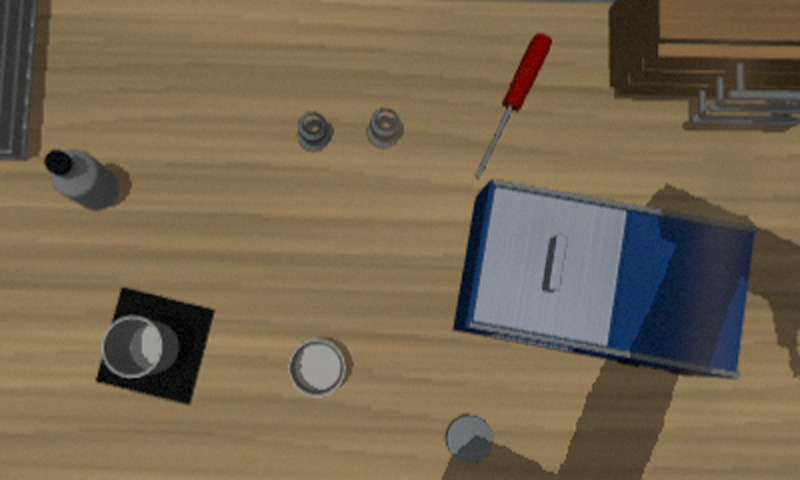

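The cover is fully shut, with its +y edge at about (490,188)–(472,325). The empty cup stands on the mat at (140,345), and the bystanders haven't moved.

```bash
python3 -c "
from bench import arm
print(arm.job_done())"
```

```text
the job is handed in; nothing more can be done
None
```

I handed the job in at about 24 s: all seven balls are in the well, the emptied cup stands upright on the mat, the cover is pushed shut against its stop, and the last picture shows the other items where they were.

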